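Load a milk sample bottle on the shaker and clamp it with the swing bar

ROBOT

A 7-joint arm with a two-finger parallel gripper is mounted at the origin on the work surface. World frame = base frame: x ahead of the robot, y to its left, z up, the work surface at z = 0. Lengths are in m, angles in rad, forces in N, time in s.
With the tool pointing down it reaches from about 0.4 to 0.85 m from the base axis. Payload 4.5 kg.
Tool frame: the origin (TCP) lies on the centre line of the jaws, within the pads' length; the fingertips stand 11 mm ahead of it and the grasp point (between the pads) lies 8 mm behind it; z points along the fingers, y is the line along which they close (so a half turn about z gives the same grasp; the last joint's range is limited). The gripper opens to 88 mm and grips with 3 to 60 N. Pads are 18 mm wide; open, the fingers measure 123 mm over their backs; the gripper's body (75 mm by 187 mm) begins 45 mm behind the grasp point.
Start: joints at [-1.071, 0.689, -0.195, 1.565, 0.157, 0.902, -0.215], TCP at [0.281, 0.558, 0.25] pointing down, gripper open.
Joint ranges: [-3.01, 3.01], [-0.46, 2.08], [-1.47, 1.51], [0.13, 2.56], [-1, 4.14], [0.04, 2.09], [-2.66, 2.66]. Speed limits (rad/s): [2.57, 2.57, 3.14, 3.14, 3.14, 3.14, 3.14].

INTERFACE

Orientations are given as a unit quaternion [x, y, z, w].
In Python, from plant import * gives the robot as it stands. The module is installed in compiled form; this text tells all that it offers.
- The arm moves only by the tool send_rows, never from a script. Its argument "motion" is a list of rows, each an object of numbers: "x", "y", "z": the shift along the tool's x, y, z in cm; "rx", "ry", "rz": the turn, a rotation vector about the tool's x, y, z in rad; "jaw": the finger opening in cm, from 0 to 8.81. In form: [{"x": .., "y": .., "z": .., "rx": .., "ry": .., "rz": .., "jaw": ..}, ...]. A call has exactly 5 rows; each row shifts and turns the commanded pose from where the row before left it, along the tool's axes as they then stand; what a row does not reach is not made up. A row lasts 1/10 s, in which the tool goes at most 50 mm and 8.59 degrees, less where a joint would pass 70% of its speed; a pose out of reach is approached as far as the arm can. A call is refused whole if a number of a shift passes 5 or a number of a turn 0.15, either way. A call with a gripper value outside its range is refused whole. The fingers move at their own pace and stop on an object; "grip_force" is the grip in N (left out, the last holds). Time passes only in rows, so rows that do not move let the fingers close, or fill a call up. It gives the time, the measured TCP pose, the force, the opening and the grip force at its end, in the units of the state.
- get_state(): the state, without advancing time (a new reading comes with each control period).
- snapshot(name): name is "scene" or "top"; returns a dict with "img" (400x640x3 uint8, red, green, blue), "vertical_fov" (degrees; the focal length in pixels is half the picture's height over the tangent of half this angle, whatever the lens; pixels are square), "cx", "cy" (the principal point, pixels), "extrinsics" (4x4, takes a point from camera to world coordinates). Camera axes: x right, y up, looking along -z (the intrinsics and any distortion apply to the point x, -y, -z); pixel columns grow to the right and rows downward; lengths in m; the calibration is good to about 2 mm. A picture is of the moment at which its call begins. There is no depth.
- finish_job(): hands the job in; it is judged then, once.
The state is a dict: "clock": time; "q": joint angles; "qd": joint speeds; "joint_torque": joint torques, N m; "tool_pos": TCP position; "eef_rot": TCP orientation; "contact_force": force on the tool from outside, world axes, zero at the start; "moment": the same for the moment, N m; "opening": opening from 0.0 (shut) to 1.0 (fully open); "finger_force": force on a finger pad.
Only numpy, scipy, OpenCV 4.12 (cv2) and the standard library are available. Lean on these libraries where they do the work, as an engineer would, in place of code of your own. Each camera call takes 0.05 s, during which the arm holds its last target. There are 200 camera calls.

TASK

Stand the loose milk sample bottle (the twin of the one already on the shaker) upright in the shaker's lane in front of that one, setting it down rather than dropping it. Then swing the clamp bar shut (it turns easiest from its free end) until both bottles are held firmly between the bar and the back stop, and leave it like that. The bottles are thin-walled: clamp them firm but do not dent or tip them, and leave the other things on the bench where they are.

Things in the scene. Friction and masses are not known exactly. Their poses are not given: they have to be found in the camera images.
- shaker: Fixed bench shaker: white housing, platform 310 x 300 mm with a black rubber mat, the mat's top 100 mm above the bench. Origin: centre of its underside; x points from its control panel (robot side) to the back stop, y left, z up. The bar's upright hinge axis is at x -36, y +125 mm; the hinge post is 162 mm high.
- lane (a point): Point on the mat, middle of the platform, axes as the shaker's. The bottle lane is the line y = 0 from x -65 mm, between ribs 7 mm high with inner faces at y -36 and +36. It ends at the back stop, an upright plate 60 mm high square across it, bolted in slots: its face is anywhere from x 92 to 132 mm, differs each time, not reported.
- bar: Clamp bar: flat aluminium bar with a smooth sleeve, 12 mm thick, 270 mm long, edges 114 and 150 mm above the bench. Origin on the hinge axis at mat height; the bar runs along its own -y, its +x face meets the bottle. Starts open, free end towards the robot, 0.45 to 0.65 rad clockwise (from above) of square across the lane; closes anticlockwise, at most 0.5 rad past square.
- bar_end (a point): Point on the bar's centre line at mid-height, 225 mm from the hinge, axes as the bar's. Friction hinge (1.5 N m): the bar stays where left; swings at some 6.5 N pushed here, some 2 N more while the bottles slide. At the back stop 12 to 16 N here clamps firmly and stays; 20 N dents. A black grip, 16 mm thick, stands 31 mm further out, 188 mm above the bench.
- bottle: Sample bottle to load: white plastic, paper label, 64 mm in diameter (straight side to 88 mm), 140 mm high, 0.28 kg; screw cap 40 mm in diameter from 118 to 140 mm above its underside, neck 34 mm. Origin: centre of its underside. Starts standing on the bench to the robot's right among other containers.
- back_bottle: Twin of the bottle, standing loose on the mat in the lane, a little short of the back stop. Origin: centre of its underside.
- jar: Bystander: amber glass jar with a black lid, 62 mm in diameter, 85 mm high. Origin: centre of its underside. Leave it.
- beaker: Bystander: empty glass beaker, 80 mm in diameter, 95 mm high. Origin: centre of its underside. Leave it.
- tub: Bystander: low lidded tub, 78 mm in diameter, 54 mm high. Origin: centre of its underside. Leave it.
- timer: Bystander: flat bench timer, 60 x 70 x 18 mm. Origin: centre of its underside. Leave it.
- dishes: Bystander: stack of petri dishes, 90 mm in diameter, 42 mm high. Origin: centre of its underside. Leave it.
Mind the look-alikes: they are no part of the job. Leave any blue or yellow look-alike of the bottle alone.

How it is judged:
On the way, in this order (a step that is already met when the one before it is completed fails the run):
1. the bottle stands upright on the mat in the lane, let go, with the bar not yet pressing on it (y of bottle in the frame of shaker between -0.008 and 0.008 m and x of bottle in the frame of shaker between -0.055 and 0.04 m and z of bottle in the frame of shaker between 0.096 and 0.104 m and angle between bottle's own z axis and vertical below 0.06 rad and contact force between the fingers and bottle below 0.1 N and contact force between bar and bottle below 1 N), for 0.2 s.
2. the bar squeezes the bottle against the other one with more than 6 N (contact force between bar and bottle above 6 N and contact force between bottle and back_bottle above 3 N), for 0.2 s.
At the end, for the whole second after the job is handed in: Both bottles stand upright (0.06 rad) on the mat, within 8 mm of the lane's middle line, the loaded one in front, at rest, held between bar and back stop: the bar presses on the front bottle with more than 6 N, and that one on the back bottle with more than 3 N (all of step 2 and y of bottle in the frame of shaker between -0.008 and 0.008 m and x of bottle in the frame of shaker between -0.012 and 0.044 m and y of back_bottle in the frame of shaker between -0.008 and 0.008 m and x of back_bottle in the frame of shaker between 0.052 and 0.108 m and z of bottle in the frame of shaker between 0.096 and 0.104 m and angle between each of bottle, back_bottle's own z axis and vertical below 0.06 rad and linear speed of each of bottle, back_bottle below 0.01 m/s); the robot touches nothing.
It fails at once if the clamp bar presses on the bottle with more than 40 N (dents it) (contact force between bar and bottle above 40 N).
It fails at once if a sample bottle is tipped by more than 0.35 rad (angle between any of bottle, back_bottle's own z axis and vertical above 0.35 rad).
It fails at once if the bottle is dropped: let go more than 12 mm above the mat (z of bottle in the frame of shaker above 0.112 m and contact force between the fingers and bottle below 0.02 N).
It fails at once if a bystander is moved by more than 25 mm (distance of any of jar, beaker, tub, timer, dishes from where it was at the start of the episode above 0.025 m).
It also fails if it takes over 72 s, if anything falls off the work surface, if the arm or the gripper's body presses on something with over 40 N, if the wrist force passes 120 N, or if a joint passes its speed limit or range.

## Working session

There is one attempt and no reset: what is moved stays moved. The work goes in short steps, Python scripts to look and compute and a tool call to move; the robot and the scene stay as the last step left them, time stands still between calls to the robot, and variables do not carry over. Pictures are saved under pics/ and viewed, at most 10 in all, crops included, and the job is handed in when it is done.

Besides the shell and the picture viewer there is one more tool, called after "Call:" as a command line: name --argument value ..., lists and objects as JSON in quotes. send_rows: Moves the arm, as the interface text tells. Its arguments: {"type":"object","properties":{"motion":{"type":"array"},"grip_force":{"type":"number"}},"required":["motion"]}

```bash
mkdir -p pics; cat > h.py <<'E'
from plant import *
import numpy as np, cv2
def snap(n,save=None):
    s=snapshot(n)
    if save: cv2.imwrite(f'pics/{save}.png',cv2.cvtColor(s['img'],cv2.COLOR_RGB2BGR))
    return s
def ray(s,u,v):
    f=200/np.tan(np.radians(s['vertical_fov'])/2)
    E=np.array(s['extrinsics'])
    d=E[:3,:3]@np.array([(u-s['cx'])/f,-(v-s['cy'])/f,-1]); return E[:3,3],d
def pt(s,u,v,z):
    o,d=ray(s,u,v); return o+d*(z-o[2])/d[2]
def px(s,p):
    f=200/np.tan(np.radians(s['vertical_fov'])/2)
    E=np.array(s['extrinsics']); c=E[:3,:3].T@(np.array(p)-E[:3,3])
    return s['cx']+f*c[0]/-c[2], s['cy']-f*c[1]/-c[2]
E
python3 - <<'E'
from h import *
for n in('scene','top'):
    s=snap(n,n+'0'); print({k:(v if k!='extrinsics' else np.round(v,4).tolist()) for k,v in s.items() if k!='img'})
print(get_state())
E
```

```text
{'vertical_fov': 50.18530236976689, 'cx': 330.00023133831354, 'cy': 195.7871137014137, 'extrinsics': [[0.4597, -0.5765, 0.6755, 1.3105], [0.8879, 0.3139, -0.3364, -0.4486], [-0.0181, 0.7544, 0.6562, 0.8803], [0.0, 0.0, 0.0, 1.0]]}
{'vertical_fov': 43.54575035916511, 'cx': 319.1026875212719, 'cy': 197.97658881600853, 'extrinsics': [[0.0131, 0.9909, -0.134, 0.3224], [-0.9999, 0.0122, -0.0071, -0.0417], [-0.0054, 0.1341, 0.991, 1.5309], [0.0, 0.0, 0.0, 1.0]]}
{'clock': 0.1, 'q': array([-1.07119739,  0.68991703, -0.19450943,  1.56620963,  0.15731782,
        0.90248511, -0.2150811 ]), 'qd': array([ 0.00047729, -0.00349454, -0.00086922, -0.0024291 , -0.00191005,
       -0.00136082, -0.00070981]), 'joint_torque': array([-2.25396710e-03, -5.28498495e+01, -1.27142821e+00, -1.53838098e+01,
       -5.25957718e-02,  1.95940411e-03,  6.10590814e-05]), 'tool_pos': array([0.28051703, 0.55791657, 0.24898749]), 'eef_rot': array([ 2.30753718e-01,  9.73011850e-01, -8.04543031e-04, -1.21844784e-04]), 'contact_force': array([-0.07314913,  0.62560872,  0.33575453]), 'moment': array([-0.05325222, -0.00014719, -0.0126785 ]), 'finger_force': 0.0, 'opening': 0.9961859806953803}
```

View pics/scene0.png

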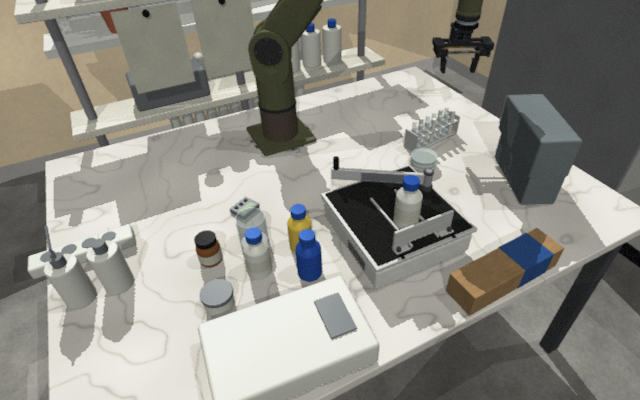

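View pics/top0.png

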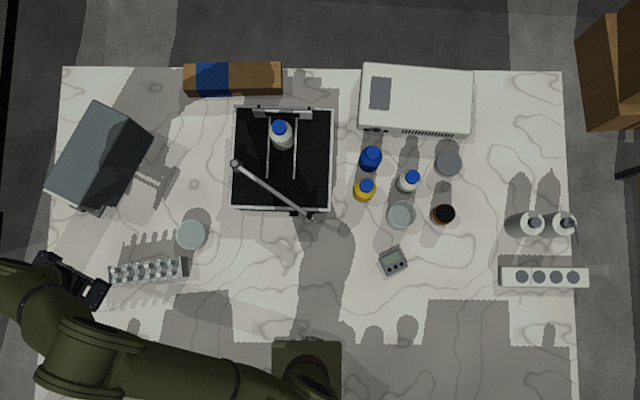

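The scene view shows the target bottle (white, blue cap) at about (254,237) and its twin on the shaker at (411,185). In the top view they are at (412,178) and (280,128). The hinge is at (235,163) and the bar's free end at about (308,214). The blue and yellow look-alikes are at (370,158) and (364,188).

```bash
python3 - <<'E'
from h import *
T=snap('top');S=snap('scene')
def caps(s):
    h=cv2.cvtColor(s['img'],cv2.COLOR_RGB2HSV)
    m=cv2.inRange(h,(105,150,70),(125,255,255))
    n,l,st,c=cv2.connectedComponentsWithStats(m)
    return [(c[i].round(1),st[i].tolist()) for i in range(1,n) if st[i,4]>25]
for s,n in((T,'top'),(S,'scene')):
    print(n)
    for c,st in caps(s): print(c,st,pt(s,*c,.14).round(4),pt(s,*c,.24).round(4))
# mat
g=T['img'].max(2); m=(g<45).astype(np.uint8); m[:100]=0;m[222:]=0;m[:,:225]=0;m[:,345:]=0
m=cv2.morphologyEx(m,cv2.MORPH_CLOSE,np.ones((9,9)))
c=max(cv2.findContours(m,0,2)[0],key=cv2.contourArea); r=cv2.minAreaRect(c); b=cv2.boxPoints(r)
print(r); print([pt(T,*p,.1).round(4).tolist() for p in b])
a=cv2.cvtColor(T['img'],cv2.COLOR_RGB2BGR)[95:225,220:345]
a=cv2.resize(a,None,fx=4.6,fy=4.6,interpolation=cv2.INTER_CUBIC);a=np.clip(a*1.6,0,255).astype('uint8')
cv2.imwrite('pics/c1.png',a)
a=cv2.cvtColor(S['img'],cv2.COLOR_RGB2BGR)[140:290,310:490]
a=cv2.resize(a,None,fx=4,fy=4,interpolation=cv2.INTER_CUBIC);a=np.clip(a*1.6,0,255).astype('uint8');cv2.imwrite('pics/c2.png',a)
E
```

```text
top
[211.6  75.5] [196, 62, 32, 27, 830] [0.8653 0.2849 0.14  ] [0.8263 0.2615 0.24  ]
[278.5 126.5] [272, 119, 14, 16, 181] [0.7153 0.087  0.14  ] [0.687  0.0778 0.24  ]
[370.5 156.5] [360, 146, 22, 22, 362] [ 0.6309 -0.1758  0.14  ] [ 0.6087 -0.1662  0.24  ]
[412.2 176.4] [406, 170, 14, 14, 150] [ 0.5751 -0.2932  0.14  ] [ 0.5569 -0.2751  0.24  ]
[366. 185.] [360, 179, 13, 13, 144] [ 0.5489 -0.1631  0.14  ] [ 0.5326 -0.1544  0.24  ]
scene
[331.  23.] [328, 19, 7, 9, 59] [-0.6037  0.5331  0.14  ] [-0.3451  0.4005  0.24  ]
[310.3  27.6] [307, 23, 7, 9, 50] [-0.5982  0.4174  0.14  ] [-0.3404  0.3004  0.24  ]
[410.6 182.8] [403, 175, 17, 16, 220] [0.6056 0.1485 0.14  ] [0.7008 0.0679 0.24  ]
[297.7 211.7] [291, 205, 14, 15, 177] [ 0.5639 -0.1693  0.14  ] [ 0.6647 -0.2071  0.24  ]
[253.1 235.7] [245, 228, 16, 17, 207] [ 0.5897 -0.2979  0.14  ] [ 0.6871 -0.3183  0.24  ]
[308.2 256.4] [296, 230, 25, 51, 1027] [ 0.7112 -0.2091  0.14  ] [ 0.7922 -0.2415  0.24  ]
[528.4 256.1] [500, 234, 53, 53, 1289] [0.9452 0.2278 0.14  ] [0.9945 0.1364 0.24  ]
((280.19940185546875, 162.98406982421875), (96.06919860839844, 108.0735855102539), 1.9525090456008911)
[[0.4624, 0.2228, 0.1], [0.7834, 0.2238, 0.1], [0.7766, -0.0604, 0.1], [0.4564, -0.0531, 0.1]]
```

View pics/c1.png

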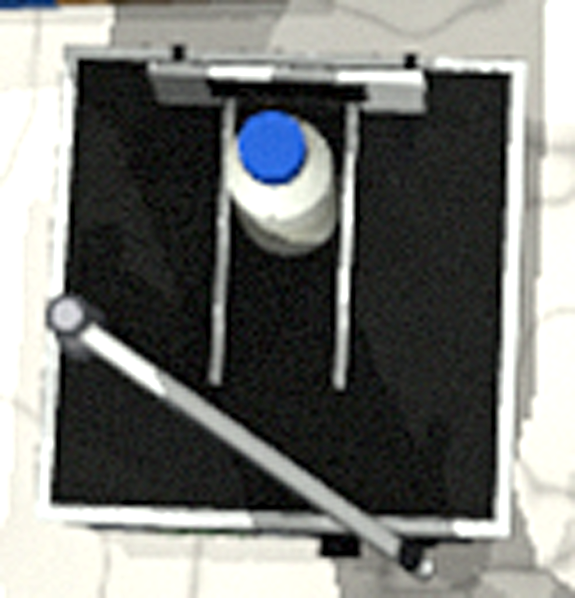

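View pics/c2.png

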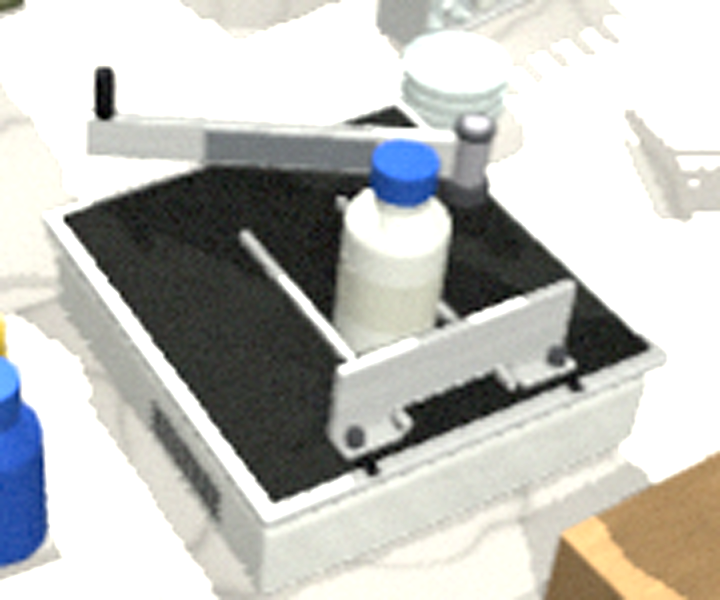

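The crop of the top view shows the ribs running from (228,105) to (215,383) and from (352,105) to (340,385), the hinge post at (67,315) and the grip at (410,553). In the scene crop the bar is clear of the bottles and the back stop is behind the twin.

```bash
python3 - <<'E'
from h import *
from scipy.optimize import least_squares
T=snap('top');S=snap('scene')
t=lambda u,v,z:pt(T,220+u/4.6,95+v/4.6,z)
s=lambda u,v,z:pt(S,310+u/4,140+v/4,z)
def show(n,f,u,v,z): print(n,f(u,v,z).round(4))
print('top')
for n,u,v,z in [('ribL back',230,105,.107),('ribL front',215,383,.107),('ribR back',352,105,.107),('ribR front',340,386,.107),
 ('hinge',67,313,.162),('grip top',412,545,.188),('corner FL',42,520,.1),('FR',507,533,.1),('BR',524,64,.1),('BL',68,52,.1),('stop botL',157,98,.1),('stop botR',420,110,.1)]: show(n,t,u,v,z)
print('scene')
for n,u,v,z in [('ribR front',243,233,.107),('ribL front',341,200,.107),('ribR near stop',350,358,.107),('hinge',475,125,.162),('grip',104,72,.188),('R front corner',45,218,.1),('back R corner',270,512,.1),('back L',662,357,.1),('stop top R',340,368,.16),('stop top L',574,288,.16)]: show(n,s,u,v,z)
# triangulate caps
def tri(a,b):
    (o1,d1),(o2,d2)=ray(T,*a),ray(S,*b); d1/=np.linalg.norm(d1);d2/=np.linalg.norm(d2)
    A=np.array([d1,-d2]).T; k=np.linalg.lstsq(A,o2-o1,rcond=None)[0]; p,q=o1+d1*k[0],o2+d2*k[1]
    return ((p+q)/2).round(4),(p-q).round(4)
print(tri((412.2,176.4),(253.1,235.7)),tri((278.5,126.5),(410.6,182.8)))
print('tcp',px(T,get_state()['tool_pos']),px(S,get_state()['tool_pos']))
# body silhouette of bottle in scene: width per row
for nm,c0,r in (('tgt',(225,285),(225,282)),('back',(385,435),(175,235))):
    g=cv2.cvtColor(S['img'],cv2.COLOR_RGB2GRAY)
    print(nm)
    for v in range(r[0],r[1],8): print(v,g[v,c0[0]:c0[1]].tolist())
E
```

```text
top
ribL back [0.7505 0.1157 0.107 ]
ribL front [0.5705 0.1204 0.107 ]
ribR back [0.7514 0.0378 0.107 ]
ribR front [0.5696 0.0419 0.107 ]
hinge [0.6029 0.205  0.162 ]
grip top [ 0.4615 -0.007   0.188 ]
corner FL [0.4835 0.2271 0.1   ]
FR [ 0.4789 -0.0639  0.1   ]
BR [ 0.7819 -0.0718  0.1   ]
BL [0.7866 0.2216 0.1   ]
stop botL [0.7567 0.1634 0.1   ]
stop botR [ 0.7507 -0.0054  0.1   ]
scene
ribR front [0.5769 0.0411 0.107 ]
ribL front [0.5797 0.1192 0.107 ]
ribR near stop [0.7108 0.0378 0.107 ]
hinge [0.6093 0.203  0.162 ]
grip [ 0.4652 -0.0064  0.188 ]
R front corner [ 0.4907 -0.0675  0.1   ]
back R corner [ 0.7873 -0.0691  0.1   ]
back L [0.7982 0.2158 0.1   ]
stop top R [ 0.7559 -0.0052  0.16  ]
stop top L [0.767  0.1582 0.16  ]
(array([ 0.5774, -0.2954,  0.1274]), array([-0.    , -0.0001,  0.    ])) (array([0.6899, 0.0781, 0.2283]), array([0.0008, 0.0014, 0.0004]))
tcp (np.float64(84.79412895581382), np.float64(279.23291124175944)) (np.float64(457.35733689709457), np.float64(67.84290090588989))
tgt
225 [228, 230, 229, 228, 227, 228, 227, 227, 226, 225, 213, 174, 151, 153, 168, 16
[... 3492 characters left out ...]
17, 15, 22, 19, 45, 82, 97, 97, 103, 107, 112, 112, 121, 123, 126, 126, 131, 132, 131, 133, 132, 128, 128, 129, 129, 131, 129, 125, 124, 117, 115, 95, 47, 24, 13, 20, 24, 21, 22, 22, 24, 18, 19, 21, 23, 17]
223 [27, 31, 34, 31, 42, 85, 150, 198, 185, 132, 108, 115, 121, 126, 129, 130, 133, 135, 134, 137, 140, 137, 136, 134, 136, 135, 139, 133, 123, 113, 118, 125, 129, 135, 143, 148, 152, 140, 130, 128, 119, 122, 123, 122, 124, 125, 120, 120, 123, 122]
231 [25, 31, 32, 22, 28, 34, 26, 26, 38, 90, 165, 200, 206, 214, 204, 183, 165, 144, 131, 128, 120, 122, 123, 122, 122, 121, 121, 119, 122, 122, 120, 122, 120, 121, 124, 124, 123, 122, 122, 123, 121, 118, 118, 124, 120, 121, 121, 123, 123, 133]
```

Call:
send_rows --motion '[{"z":-2.7,"rz":-0.148},{"z":-2.7,"rz":-0.148},{"z":-2.7,"rz":-0.148},{"x":-3,"y":-4},{"x":-3,"y":-4}]' --grip_force 20

```text
schema error: expected keys x, y, z, rx, ry, rz, jaw
```

Call:
send_rows --motion '[{"x":-3,"y":-4},{"x":-3,"y":-4},{"x":-3,"y":-4},{"x":-3,"y":-4},{"x":-3,"y":-4}]'

```text
schema error: expected keys x, y, z, rx, ry, rz, jaw
```

Call:
send_rows --motion '[{"x":-2,"y":-4.5},{"x":-1,"y":-4.5},{"x":-1,"y":-4.5},{"x":-1,"y":-4.5},{"y":-4.5}]'

```text
schema error: expected keys x, y, z, rx, ry, rz, jaw
```

Call:
send_rows --motion '[{"x":0,"y":0,"z":-2.7,"rx":0,"ry":0,"rz":-0.148,"jaw":8.8},{"x":0,"y":0,"z":-2.7,"rx":0,"ry":0,"rz":-0.148,"jaw":8.8},{"x":0,"y":0,"z":-2.7,"rx":0,"ry":0,"rz":-0.148,"jaw":8.8},{"x":-3,"y":-4,"z":0,"rx":0,"ry":0,"rz":0,"jaw":8.8},{"x":-3,"y":-4,"z":0,"rx":0,"ry":0,"rz":0,"jaw":8.8}]' --grip_force 20

```text
clock: 0.8
tool_pos: [0.3387, 0.4777, 0.3316]
eef_rot: [0.009, 1.0, 0.001, 0.0]
contact_force: [1.1, -0.1, -0.6]
opening: 0.998
finger_force: 0.0
```

Call:
send_rows --motion '[{"x":-3,"y":-4,"z":0,"rx":0,"ry":0,"rz":0,"jaw":8.8},{"x":-3,"y":-4,"z":0,"rx":0,"ry":0,"rz":0,"jaw":8.8},{"x":-3,"y":-4,"z":0,"rx":0,"ry":0,"rz":0,"jaw":8.8},{"x":-3,"y":-4,"z":0,"rx":0,"ry":0,"rz":0,"jaw":8.8},{"x":-3,"y":-4,"z":0,"rx":0,"ry":0,"rz":0,"jaw":8.8}]'

```text
clock: 1.3
tool_pos: [0.4855, 0.2721, 0.3309]
eef_rot: [0.011, 1.0, 0.0, 0.0]
contact_force: [1.5, -0.0, 0.4]
opening: 0.997
finger_force: 0.0
```

Call:
send_rows --motion '[{"x":-2,"y":-4.5,"z":0,"rx":0,"ry":0,"rz":0,"jaw":8.8},{"x":-1,"y":-4.5,"z":0,"rx":0,"ry":0,"rz":0,"jaw":8.8},{"x":-1,"y":-4.5,"z":0,"rx":0,"ry":0,"rz":0,"jaw":8.8},{"x":-1,"y":-4.5,"z":0,"rx":0,"ry":0,"rz":0,"jaw":8.8},{"x":0,"y":-4.5,"z":0,"rx":0,"ry":0,"rz":0,"jaw":8.8}]'

```text
clock: 1.8
tool_pos: [0.5305, 0.0457, 0.3307]
eef_rot: [0.011, 1.0, 0.0, 0.001]
contact_force: [0.2, -0.2, -0.1]
opening: 1.003
finger_force: 0.0
```

Call:
send_rows --motion '[{"x":-0.8,"y":-4.5,"z":0,"rx":0,"ry":0,"rz":0,"jaw":8.8},{"x":-0.8,"y":-4.5,"z":0,"rx":0,"ry":0,"rz":0,"jaw":8.8},{"x":-0.8,"y":-4.5,"z":0,"rx":0,"ry":0,"rz":0,"jaw":8.8},{"x":-0.8,"y":-4.5,"z":1,"rx":0,"ry":0,"rz":0,"jaw":8.8},{"x":-0.8,"y":-4.5,"z":2,"rx":0,"ry":0,"rz":0,"jaw":8.8}]'

```text
clock: 2.3
tool_pos: [0.5658, -0.18, 0.3018]
eef_rot: [0.011, 1.0, -0.0, 0.002]
contact_force: [1.7, 0.2, 0.1]
opening: 0.996
finger_force: 0.0
```

Call:
send_rows --motion '[{"x":-0.7,"y":-4.5,"z":3,"rx":0,"ry":0,"rz":0,"jaw":8.8},{"x":-0.7,"y":-4.5,"z":3,"rx":0,"ry":0,"rz":0,"jaw":8.8},{"x":0,"y":-2.5,"z":3,"rx":0,"ry":0,"rz":0,"jaw":8.8},{"x":0,"y":0,"z":1,"rx":0,"ry":0,"rz":0,"jaw":8.8},{"x":0,"y":0,"z":0,"rx":0,"ry":0,"rz":0,"jaw":8.8}]'

```text
clock: 2.8
tool_pos: [0.574, -0.2852, 0.2037]
eef_rot: [0.011, 1.0, 0.001, -0.002]
contact_force: [0.1, 1.6, 1.2]
opening: 0.999
finger_force: 0.0
```

```bash
python3 - <<'E'
from h import *
T=snap('top');S=snap('scene');st=get_state();p=st['tool_pos'];print(p,st['eef_rot'])
a=[]
for s,c in((T,(412,185)),(S,(254,225))):
    im=cv2.cvtColor(s['img'],cv2.COLOR_RGB2BGR).copy()
    print(px(s,p),px(s,p+[0,0,-.011]))
    k=im[c[1]-55:c[1]+55,c[0]-45:c[0]+45]; k=cv2.resize(k,None,fx=4.4,fy=4.4,interpolation=cv2.INTER_CUBIC);a.append(k)
cv2.imwrite('pics/hov.png',np.clip(np.hstack(a)*1.4,0,255))
E
```

```text
[ 0.57621751 -0.28375062  0.20657892] [9.73223011e-03 9.99952171e-01 6.10193218e-04 7.53226636e-04]
(np.float64(413.1139699918406), np.float64(171.5459669767673)) (np.float64(412.3797804635882), np.float64(172.30346306122308))
(np.float64(253.01201082376906), np.float64(210.05225063846973)) (np.float64(253.65212262530565), np.float64(213.49117307142342))[ WARN:0@3.180] global loadsave.cpp:1063 imwrite_ Unsupported depth image for selected encoder is fallbacked to CV_8U.
```

View pics/hov.png

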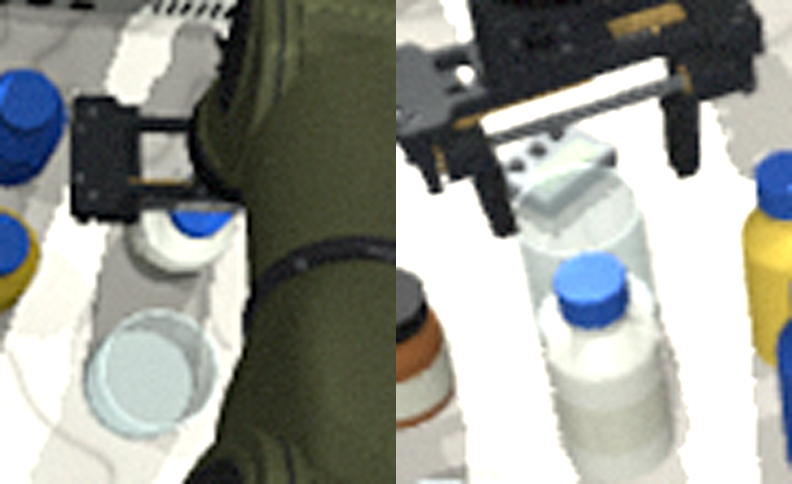

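The scene half of the picture shows open fingertips at about (233,223) and (275,209) in image pixels, straddling a point above the cap (253,236). The top half shows the arm partly covering the cap. The alignment is right, so I'm going down.

Call:
send_rows --motion '[{"x":-0.3,"y":-1.0,"z":2,"rx":0,"ry":0,"rz":0,"jaw":8.8},{"x":0,"y":0,"z":2.5,"rx":0,"ry":0,"rz":0,"jaw":8.8},{"x":0,"y":0,"z":2.2,"rx":0,"ry":0,"rz":0,"jaw":8.8},{"x":0,"y":0,"z":1.4,"rx":0,"ry":0,"rz":0,"jaw":8.8},{"x":0,"y":0,"z":0,"rx":0,"ry":0,"rz":0,"jaw":8.8}]'

```text
clock: 3.4
tool_pos: [0.578, -0.2941, 0.1242]
eef_rot: [0.01, 1.0, 0.001, -0.001]
contact_force: [-0.2, 1.3, -0.1]
opening: 1.001
finger_force: 0.0
```

Call:
send_rows --motion '[{"x":0,"y":0,"z":0,"rx":0,"ry":0,"rz":0,"jaw":5.5},{"x":0,"y":0,"z":0,"rx":0,"ry":0,"rz":0,"jaw":4.5},{"x":0,"y":0,"z":0,"rx":0,"ry":0,"rz":0,"jaw":3.5},{"x":0,"y":0,"z":0,"rx":0,"ry":0,"rz":0,"jaw":3},{"x":0,"y":0,"z":0,"rx":0,"ry":0,"rz":0,"jaw":3}]' --grip_force 20

```text
clock: 3.9
tool_pos: [0.5782, -0.2959, 0.1251]
eef_rot: [0.011, 1.0, -0.0, 0.0]
contact_force: [-0.1, -0.5, 0.7]
opening: 0.569
finger_force: 0.0
```

```bash
python3 - <<'E'
from h import *
S=snap('scene','x');st=get_state();print(st['tool_pos'],st['opening'],st['finger_force'],st['contact_force'])
im=cv2.cvtColor(S['img'],cv2.COLOR_RGB2BGR)[180:300,190:320]
cv2.imwrite('pics/g.png',cv2.convertScaleAbs(cv2.resize(im,None,fx=4,fy=4,interpolation=cv2.INTER_CUBIC),alpha=1.3))
E
```

```text
[ 0.57809447 -0.29586626  0.12498231] 0.5228689376172113 0.0 [ 0.63361857  0.02296437 -0.14512197]
```

View pics/g.png

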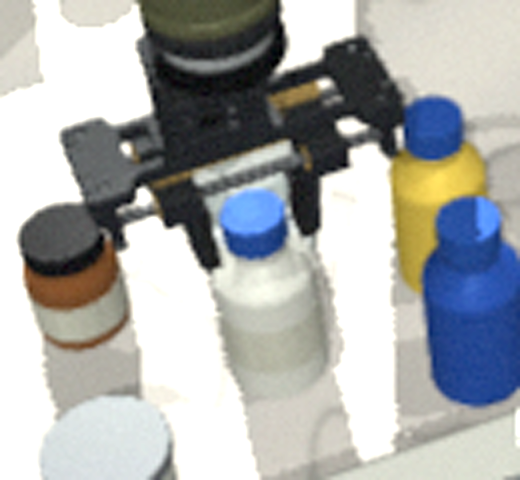

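The jaws straddle the target's cap (crop 252,222) and are still closing. The neighbours are untouched.

Call:
send_rows --motion '[{"x":0,"y":0,"z":0,"rx":0,"ry":0,"rz":0,"jaw":3},{"x":0,"y":0,"z":0,"rx":0,"ry":0,"rz":0,"jaw":3},{"x":0,"y":0,"z":0,"rx":0,"ry":0,"rz":0,"jaw":3},{"x":0,"y":0,"z":0,"rx":0,"ry":0,"rz":0,"jaw":3},{"x":0,"y":0,"z":-0.5,"rx":0,"ry":0,"rz":0,"jaw":3}]' --grip_force 25

```text
clock: 4.45
tool_pos: [0.5772, -0.2955, 0.1289]
eef_rot: [0.011, 1.0, 0.0, -0.001]
contact_force: [0.2, -0.1, -2.8]
opening: 0.443
finger_force: 25.0
```

Call:
send_rows --motion '[{"x":0,"y":0,"z":-2,"rx":0,"ry":0,"rz":0,"jaw":3},{"x":0,"y":0,"z":-4,"rx":0,"ry":0,"rz":0,"jaw":3},{"x":0,"y":0,"z":-5,"rx":0,"ry":0,"rz":0,"jaw":3},{"x":0,"y":0,"z":-5,"rx":0,"ry":0,"rz":0,"jaw":3},{"x":0,"y":0,"z":-4,"rx":0,"ry":0,"rz":0,"jaw":3}]'

```text
clock: 4.95
tool_pos: [0.578, -0.2958, 0.3326]
eef_rot: [0.011, 1.0, -0.0, 0.001]
contact_force: [1.5, -0.0, -2.8]
opening: 0.442
finger_force: 25.0
```

Call:
send_rows --motion '[{"x":-0.2,"y":2,"z":-3,"rx":0,"ry":0,"rz":0,"jaw":3},{"x":-0.2,"y":3,"z":0,"rx":0,"ry":0,"rz":0,"jaw":3},{"x":-0.2,"y":4,"z":0,"rx":0,"ry":0,"rz":0,"jaw":3},{"x":-0.2,"y":4,"z":0,"rx":0,"ry":0,"rz":0,"jaw":3},{"x":-0.2,"y":4,"z":0,"rx":0,"ry":0,"rz":0,"jaw":3}]'

```text
clock: 5.45
tool_pos: [0.591, -0.1246, 0.3595]
eef_rot: [0.011, 1.0, 0.0, -0.001]
contact_force: [0.9, -0.1, -2.4]
opening: 0.448
finger_force: 25.0
```

Call:
send_rows --motion '[{"x":-0.2,"y":4,"z":0,"rx":0,"ry":0,"rz":0,"jaw":3},{"x":-0.2,"y":4,"z":0,"rx":0,"ry":0,"rz":0,"jaw":3},{"x":-0.2,"y":4,"z":0,"rx":0,"ry":0,"rz":0,"jaw":3},{"x":-0.1,"y":4,"z":0,"rx":0,"ry":0,"rz":0,"jaw":3},{"x":0,"y":2,"z":0,"rx":0,"ry":0,"rz":0,"jaw":3}]'

```text
clock: 5.95
tool_pos: [0.6017, 0.059, 0.3596]
eef_rot: [0.008, 1.0, 0.002, -0.001]
contact_force: [0.1, 0.0, -2.1]
opening: 0.447
finger_force: 25.0
```

Call:
send_rows --motion '[{"x":0,"y":1.5,"z":0,"rx":0,"ry":0,"rz":0,"jaw":3},{"x":0,"y":1,"z":0,"rx":0,"ry":0,"rz":0,"jaw":3},{"x":0,"y":0,"z":3,"rx":0,"ry":0,"rz":0,"jaw":3},{"x":0,"y":0,"z":3,"rx":0,"ry":0,"rz":0,"jaw":3},{"x":0,"y":0,"z":0,"rx":0,"ry":0,"rz":0,"jaw":3}]'

```text
clock: 6.45
tool_pos: [0.6006, 0.0762, 0.2958]
eef_rot: [0.012, 1.0, -0.002, -0.004]
contact_force: [-0.6, -0.1, -2.3]
opening: 0.444
finger_force: 25.0
```

```bash
python3 - <<'E'
from h import *
S=snap('scene');P=[]
for i in range(4): P.append(get_state()['tool_pos']); snapshot('top')
st=get_state();print(np.mean(P,0),st['eef_rot'],st['opening'],st['finger_force'])
im=cv2.cvtColor(S['img'],cv2.COLOR_RGB2BGR)[120:270,310:500]
cv2.imwrite('pics/p.png',cv2.convertScaleAbs(cv2.resize(im,None,fx=4,fy=4,interpolation=cv2.INTER_CUBIC),alpha=1.3))
E
```

```text
[0.60346544 0.07777464 0.3001165 ] [1.13293490e-02 9.99934279e-01 3.81438467e-04 1.71407865e-03] 0.4455913964804158 25.000563226640224
```

View pics/p.png

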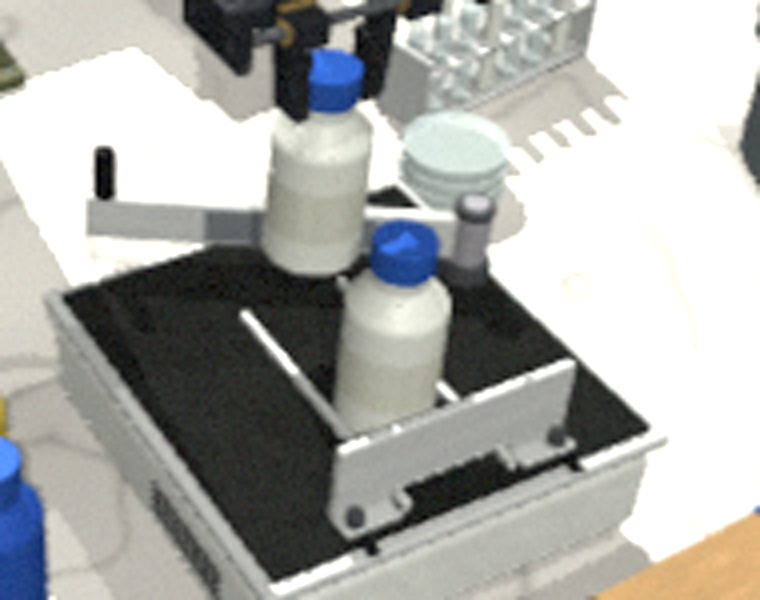

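The bottle hangs upright between the bar and the twin, with its body centre at about crop (318,200) and the twin's at (392,340). I'll check the lateral alignment.

```bash
python3 - <<'E'
from h import *
S=snap('scene')
g=cv2.cvtColor(S['img'],cv2.COLOR_RGB2GRAY).astype(float)
def edges(v,c,w=20):
    d=np.gradient(cv2.GaussianBlur(g,(3,3),0)[v]); L=c-w+np.argmax(d[c-w:c-5]); R=c+5+np.argmin(d[c+5:c+w]); return L,R
for nm,vs,c,X in (('held',range(160,186,4),389,.6035),('back',range(196,220,4),408,.688)):
    for v in vs:
        L,R=edges(v,c)
        o,d=ray(S,(L+R)/2,v); 
        p=o+d*(X-o[0])/d[0]; print(nm,v,L,R,p.round(4),'lane y',round(.079-.023*(X-.638),4))
E
```

```text
held 160 382 408 [0.6035 0.0898 0.2361] lane y 0.0798
held 164 382 408 [0.6035 0.091  0.223 ] lane y 0.0798
held 168 382 404 [0.6035 0.086  0.2121] lane y 0.0798
held 172 381 398 [0.6035 0.0761 0.2028] lane y 0.0798
held 176 378 403 [0.6035 0.0805 0.188 ] lane y 0.0798
held 180 378 402 [0.6035 0.0801 0.1748] lane y 0.0798
held 184 380 401 [0.6035 0.083  0.1601] lane y 0.0798
back 196 396 422 [0.688  0.0794 0.1842] lane y 0.0779
back 200 395 422 [0.688  0.0795 0.1709] lane y 0.0779
back 204 395 421 [0.688  0.0797 0.1575] lane y 0.0779
back 208 394 420 [0.688  0.0782 0.1444] lane y 0.0779
back 212 394 420 [0.688  0.08   0.1298] lane y 0.0779
back 216 394 422 [0.688  0.0851 0.1133] lane y 0.0779
```

Call:
send_rows --motion '[{"x":0,"y":0.1,"z":2,"rx":0,"ry":0,"rz":0,"jaw":3},{"x":0,"y":0,"z":2,"rx":0,"ry":0,"rz":0,"jaw":3},{"x":0,"y":0,"z":2,"rx":0,"ry":0,"rz":0,"jaw":3},{"x":0,"y":0,"z":0.7,"rx":0,"ry":0,"rz":0,"jaw":3},{"x":0,"y":0,"z":0,"rx":0,"ry":0,"rz":0,"jaw":3}]'

```text
clock: 7.25
tool_pos: [0.6031, 0.0797, 0.2326]
eef_rot: [0.011, 1.0, -0.0, -0.0]
contact_force: [-0.5, -0.4, -2.0]
opening: 0.44
finger_force: 25.0
```

Call:
send_rows --motion '[{"x":0,"y":0,"z":0.2,"rx":0,"ry":0,"rz":0,"jaw":3},{"x":0,"y":0,"z":0.2,"rx":0,"ry":0,"rz":0,"jaw":3},{"x":0,"y":0,"z":0.2,"rx":0,"ry":0,"rz":0,"jaw":3},{"x":0,"y":0,"z":0,"rx":0,"ry":0,"rz":0,"jaw":3},{"x":0,"y":0,"z":0,"rx":0,"ry":0,"rz":0,"jaw":3}]'

```text
clock: 7.75
tool_pos: [0.6033, 0.0798, 0.2269]
eef_rot: [0.011, 1.0, 0.0, 0.0]
contact_force: [-0.7, 0.6, -3.5]
opening: 0.443
finger_force: 25.0
```

```bash
python3 - <<'E'
from h import *
P=[];F=[]
for i in range(6):
    st=get_state(); P.append(st['tool_pos']);F.append(st['contact_force']); S=snapshot('scene')
print(np.mean(P,0),np.mean(F,0),st['opening'])
im=cv2.cvtColor(S['img'],cv2.COLOR_RGB2BGR)[130:270,310:490]
cv2.imwrite('pics/q.png',cv2.convertScaleAbs(cv2.resize(im,None,fx=4,fy=4,interpolation=cv2.INTER_CUBIC),alpha=1.3))
E
```

```text
[0.60325782 0.07982774 0.22684464] [-1.41903386e-01 -4.57340482e-05 -2.71859674e+00] 0.44559459291607173
```

View pics/q.png

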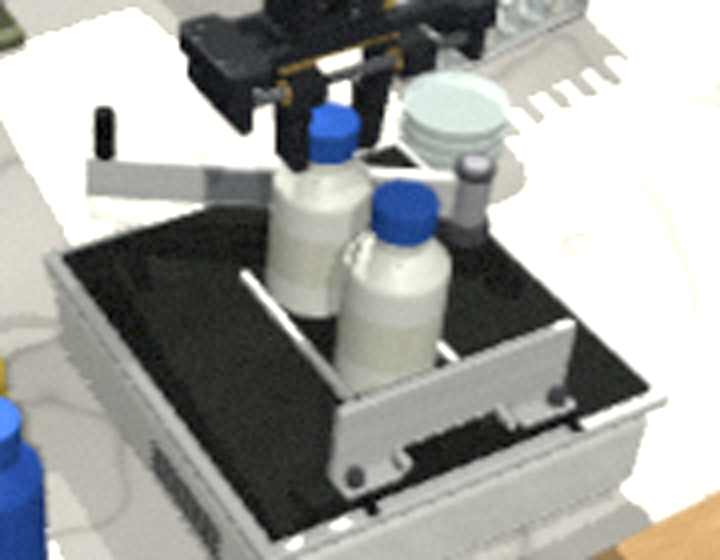

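The bottle is between the ribs, about 2 mm off the mat and still carrying its own weight. I'll ease it down.

Call:
send_rows --motion '[{"x":0,"y":0,"z":0.1,"rx":0,"ry":0,"rz":0,"jaw":3},{"x":0,"y":0,"z":0.1,"rx":0,"ry":0,"rz":0,"jaw":3},{"x":0,"y":0,"z":0.05,"rx":0,"ry":0,"rz":0,"jaw":3},{"x":0,"y":0,"z":0,"rx":0,"ry":0,"rz":0,"jaw":3},{"x":0,"y":0,"z":0,"rx":0,"ry":0,"rz":0,"jaw":3}]'

```text
clock: 8.55
tool_pos: [0.6034, 0.0799, 0.2247]
eef_rot: [0.011, 1.0, 0.0, 0.0]
contact_force: [-0.9, 0.1, 4.3]
opening: 0.448
finger_force: 25.0
```

Call:
send_rows --motion '[{"x":0,"y":0,"z":-0.05,"rx":0,"ry":0,"rz":0,"jaw":3},{"x":0,"y":0,"z":0,"rx":0,"ry":0,"rz":0,"jaw":4.2},{"x":0,"y":0,"z":0,"rx":0,"ry":0,"rz":0,"jaw":5},{"x":0,"y":0,"z":0,"rx":0,"ry":0,"rz":0,"jaw":6},{"x":0,"y":0,"z":0,"rx":0,"ry":0,"rz":0,"jaw":6}]'

```text
clock: 9.05
tool_pos: [0.6032, 0.0798, 0.2246]
eef_rot: [0.011, 1.0, 0.0, -0.0]
contact_force: [-0.1, -0.2, -0.2]
opening: 0.68
finger_force: 0.0
```

Call:
send_rows --motion '[{"x":0,"y":0,"z":0,"rx":0,"ry":0,"rz":0,"jaw":6},{"x":0,"y":0,"z":-1,"rx":0,"ry":0,"rz":0,"jaw":6},{"x":0,"y":0,"z":-3,"rx":0,"ry":0,"rz":0,"jaw":6},{"x":0,"y":0,"z":-4,"rx":0,"ry":0,"rz":0,"jaw":6},{"x":0,"y":0,"z":-3,"rx":0,"ry":0,"rz":0,"jaw":6}]'

```text
clock: 9.55
tool_pos: [0.6036, 0.0801, 0.3377]
eef_rot: [0.011, 1.0, 0.0, 0.001]
contact_force: [0.4, 0.3, 0.1]
opening: 0.678
finger_force: 0.0
```

Call:
send_rows --motion '[{"x":3.5,"y":-1.53,"z":0,"rx":0,"ry":0,"rz":0,"jaw":4},{"x":3.5,"y":-1.53,"z":0,"rx":0,"ry":0,"rz":0,"jaw":2},{"x":3.5,"y":-1.53,"z":0,"rx":0,"ry":0,"rz":0,"jaw":0},{"x":3.5,"y":-1.53,"z":0,"rx":0,"ry":0,"rz":0,"jaw":0},{"x":3.5,"y":-1.53,"z":0,"rx":0,"ry":0,"rz":0,"jaw":0}]' --grip_force 10

```text
clock: 10.05
tool_pos: [0.4252, 0.0066, 0.3354]
eef_rot: [0.011, 1.0, -0.0, 0.001]
contact_force: [-0.2, -0.1, -0.2]
opening: 0.255
finger_force: 0.0
```

Call:
send_rows --motion '[{"x":0,"y":0,"z":0,"rx":0,"ry":0,"rz":0.143,"jaw":0},{"x":0,"y":0,"z":0,"rx":0,"ry":0,"rz":0.143,"jaw":0},{"x":0,"y":0,"z":1,"rx":0,"ry":0,"rz":0.143,"jaw":0},{"x":0,"y":0,"z":2,"rx":0,"ry":0,"rz":0.143,"jaw":0},{"x":0,"y":0,"z":2,"rx":0,"ry":0,"rz":0,"jaw":0}]'

```text
clock: 10.55
tool_pos: [0.4272, 0.0073, 0.2852]
eef_rot: [0.294, 0.956, 0.0, 0.001]
contact_force: [-0.5, 0.1, 0.0]
opening: 0.008
finger_force: 0.0
```

```bash
python3 - <<'E'
from h import *
from scipy.spatial.transform import Rotation as R
P=[]
for i in range(4):
    st=get_state(); P.append(st['tool_pos']); S=snapshot('scene')
p=np.mean(P,0);A=R.from_quat(st['eef_rot']).as_matrix();print(p,A.round(3),st['q'].round(2))
t=np.array([.4275,.0075,.179]);print('move tool',A.T@(t-p))
E
```

```text
[0.42602556 0.0072061  0.28408269] [[-0.829  0.559 -0.002]
 [ 0.559  0.829 -0.   ]
 [ 0.001 -0.001 -1.   ]] [ 0.03  0.39 -0.22  2.08  0.13  0.69  0.7 ]
move tool [-0.00118626  0.00116143  0.10508033]
```

Call:
send_rows --motion '[{"x":0,"y":0,"z":3,"rx":0,"ry":0,"rz":0,"jaw":0},{"x":0,"y":0,"z":3,"rx":0,"ry":0,"rz":0,"jaw":0},{"x":0,"y":0,"z":3,"rx":0,"ry":0,"rz":0,"jaw":0},{"x":0,"y":0,"z":1.5,"rx":0,"ry":0,"rz":0,"jaw":0},{"x":0,"y":0,"z":0,"rx":0,"ry":0,"rz":0,"jaw":0}]'

```text
clock: 11.25
tool_pos: [0.4266, 0.0072, 0.1792]
eef_rot: [0.292, 0.956, -0.0, -0.001]
contact_force: [-0.7, -0.2, 0.8]
opening: 0.006
finger_force: 0.0
```

```bash
python3 - <<'E'
from h import *
S=snapshot('scene');T=snapshot('top');st=get_state();print(st['tool_pos'],st['contact_force'])
a=[]
for s,(v,u) in((S,(110,300)),(T,(95,220))):
    im=cv2.cvtColor(s['img'],cv2.COLOR_RGB2BGR)[v:v+150,u:u+130]
    a.append(cv2.convertScaleAbs(cv2.resize(im,None,fx=3,fy=3,interpolation=cv2.INTER_CUBIC),alpha=1.5))
cv2.imwrite('pics/r.png',np.hstack(a))
E
```

```text
[0.42752092 0.00726681 0.18063951] [ 0.59511548 -0.17570169 -0.14002537]
```

View pics/r.png

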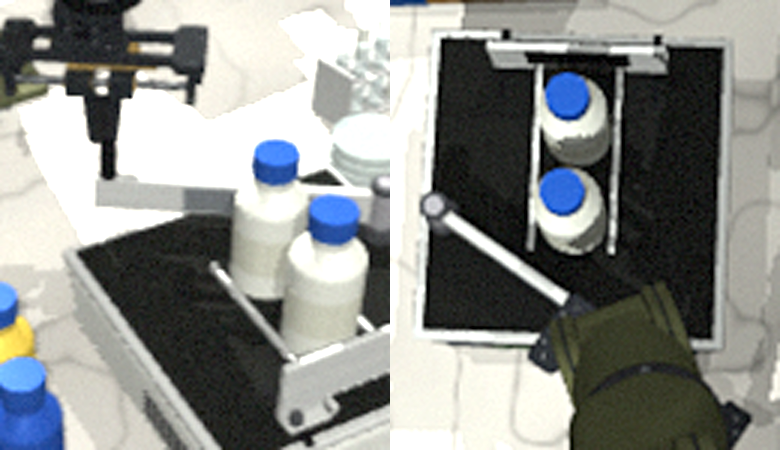

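The fingers stand just behind the grip, about (108,175) in the left half. Both bottles stand in the lane between the ribs. I'll start the swing.

Call:
send_rows --motion '[{"x":-0.8,"y":0.01,"z":0,"rx":0,"ry":0,"rz":-0.03,"jaw":0},{"x":-0.8,"y":0.01,"z":0,"rx":0,"ry":0,"rz":-0.03,"jaw":0},{"x":-0.8,"y":0.01,"z":0,"rx":0,"ry":0,"rz":-0.03,"jaw":0},{"x":-0.8,"y":0.01,"z":0,"rx":0,"ry":0,"rz":-0.03,"jaw":0},{"x":-0.8,"y":0.01,"z":0,"rx":0,"ry":0,"rz":-0.03,"jaw":0}]'

```text
clock: 11.85
tool_pos: [0.4591, -0.013, 0.1802]
eef_rot: [0.219, 0.976, -0.001, -0.002]
contact_force: [-6.1, 2.0, 1.5]
opening: 0.003
finger_force: 2.6
```

Call:
send_rows --motion '[{"x":-0.8,"y":0.01,"z":0,"rx":0,"ry":0,"rz":-0.03,"jaw":0},{"x":-0.8,"y":0.01,"z":0,"rx":0,"ry":0,"rz":-0.03,"jaw":0},{"x":-0.8,"y":0.01,"z":0,"rx":0,"ry":0,"rz":-0.03,"jaw":0},{"x":-0.8,"y":0.01,"z":0,"rx":0,"ry":0,"rz":-0.03,"jaw":0},{"x":-0.8,"y":0.01,"z":0,"rx":0,"ry":0,"rz":-0.03,"jaw":0}]'

```text
clock: 12.35
tool_pos: [0.4945, -0.0297, 0.1796]
eef_rot: [0.146, 0.989, -0.002, -0.004]
contact_force: [-7.5, -2.5, 0.4]
opening: 0.005
finger_force: 3.3
```

Call:
send_rows --motion '[{"x":-0.52,"y":-0.08,"z":0,"rx":0,"ry":0,"rz":-0.01,"jaw":0},{"x":-0.52,"y":-0.08,"z":0,"rx":0,"ry":0,"rz":-0.01,"jaw":0},{"x":-0.52,"y":-0.07,"z":0,"rx":0,"ry":0,"rz":-0.01,"jaw":0},{"x":-0.52,"y":-0.07,"z":0,"rx":0,"ry":0,"rz":-0.01,"jaw":0},{"x":-0.52,"y":-0.06,"z":0,"rx":0,"ry":0,"rz":-0.01,"jaw":0}]'

```text
clock: 12.85
tool_pos: [0.5189, -0.0391, 0.1795]
eef_rot: [0.122, 0.993, -0.001, -0.004]
contact_force: [-7.2, -0.1, 1.1]
opening: 0.003
finger_force: 3.4
```

Call:
send_rows --motion '[{"x":-0.52,"y":-0.05,"z":0,"rx":0,"ry":0,"rz":-0.02,"jaw":0},{"x":-0.52,"y":-0.05,"z":0,"rx":0,"ry":0,"rz":-0.02,"jaw":0},{"x":-0.52,"y":-0.05,"z":0,"rx":0,"ry":0,"rz":-0.02,"jaw":0},{"x":-0.52,"y":-0.05,"z":0,"rx":0,"ry":0,"rz":-0.02,"jaw":0},{"x":-0.52,"y":-0.05,"z":0,"rx":0,"ry":0,"rz":-0.02,"jaw":0}]'

```text
clock: 13.35
tool_pos: [0.5441, -0.0465, 0.1796]
eef_rot: [0.071, 0.997, -0.001, -0.004]
contact_force: [-6.9, 1.5, 0.5]
opening: 0.004
finger_force: 3.4
```

Call:
send_rows --motion '[{"x":-0.52,"y":-0.04,"z":0,"rx":0,"ry":0,"rz":-0.02,"jaw":0},{"x":-0.52,"y":-0.04,"z":0,"rx":0,"ry":0,"rz":-0.02,"jaw":0},{"x":-0.52,"y":-0.04,"z":0,"rx":0,"ry":0,"rz":-0.02,"jaw":0},{"x":-0.52,"y":-0.04,"z":0,"rx":0,"ry":0,"rz":-0.02,"jaw":0},{"x":-0.52,"y":-0.04,"z":0,"rx":0,"ry":0,"rz":-0.02,"jaw":0}]'

```text
clock: 13.85
tool_pos: [0.5696, -0.0512, 0.1796]
eef_rot: [0.022, 1.0, -0.001, -0.004]
contact_force: [-7.6, 0.5, 1.2]
opening: 0.007
finger_force: 3.7
```

```bash
cat > caps.py <<'E'
from h import *
def run():
    S=snapshot('scene')
    h=cv2.cvtColor(S['img'],cv2.COLOR_RGB2HSV)
    m=cv2.inRange(h,(105,150,70),(125,255,255))
    n,l,st,c=cv2.connectedComponentsWithStats(m)
    for i in range(1,n):
        if 60<st[i,4]<400 and 340<c[i][0]<450: print(c[i].round(1),st[i].tolist(),pt(S,*c[i],.232).round(4))
    P=[];F=[]
    for i in range(4): s=get_state();P.append(s['tool_pos']);F.append(s['contact_force']);snapshot('top')
    print(np.mean(P,0).round(4),np.mean(F,0).round(2),s['clock'])
run()
E
python3 caps.py
```

```text
[397.4 170.6] [390, 164, 16, 15, 197] [0.6384 0.0737 0.232 ]
[412.7 184.3] [405, 176, 17, 17, 229] [0.7002 0.0752 0.232 ]
[ 0.5706 -0.0512  0.1796] [-5.41  0.14 -0.1 ] 14.05
```

Call:
send_rows --motion '[{"x":-0.5,"y":-0.03,"z":0,"rx":0,"ry":0,"rz":-0.02,"jaw":0},{"x":-0.5,"y":-0.03,"z":0,"rx":0,"ry":0,"rz":-0.02,"jaw":0},{"x":-0.5,"y":-0.03,"z":0,"rx":0,"ry":0,"rz":-0.02,"jaw":0},{"x":-0.5,"y":-0.03,"z":0,"rx":0,"ry":0,"rz":-0.02,"jaw":0},{"x":-0.5,"y":-0.03,"z":0,"rx":0,"ry":0,"rz":-0.02,"jaw":0}]'

```text
clock: 14.6
tool_pos: [0.5948, -0.0532, 0.1796]
eef_rot: [-0.028, 1.0, -0.001, -0.004]
contact_force: [-8.0, -0.6, 2.8]
opening: 0.006
finger_force: 3.8
```

```bash
python3 caps.py
```

```text
[400.3 173.1] [393, 166, 16, 15, 204] [0.6504 0.0743 0.232 ]
[416.1 187.7] [408, 180, 17, 16, 225] [0.7142 0.0751 0.232 ]
[ 0.5957 -0.0532  0.1796] [-5.04 -0.44  0.19] 14.8
```

Call:
send_rows --motion '[{"x":-0.3,"y":0,"z":0,"rx":0,"ry":0,"rz":-0.012,"jaw":0},{"x":-0.3,"y":0,"z":0,"rx":0,"ry":0,"rz":-0.012,"jaw":0},{"x":-0.3,"y":0,"z":0,"rx":0,"ry":0,"rz":-0.012,"jaw":0},{"x":-0.3,"y":0,"z":0,"rx":0,"ry":0,"rz":-0.012,"jaw":0},{"x":-0.3,"y":0,"z":0,"rx":0,"ry":0,"rz":-0.012,"jaw":0}]'

```text
clock: 15.35
tool_pos: [0.6097, -0.0533, 0.1796]
eef_rot: [-0.058, 0.998, -0.002, -0.004]
contact_force: [-7.0, -2.6, 2.3]
opening: 0.006
finger_force: 3.9
```

Call:
send_rows --motion '[{"x":-0.2,"y":0,"z":0,"rx":0,"ry":0,"rz":-0.008,"jaw":0},{"x":-0.2,"y":0,"z":0,"rx":0,"ry":0,"rz":-0.008,"jaw":0},{"x":-0.2,"y":0,"z":0,"rx":0,"ry":0,"rz":-0.008,"jaw":0},{"x":-0.2,"y":0,"z":0,"rx":0,"ry":0,"rz":-0.008,"jaw":0},{"x":0,"y":0,"z":0,"rx":0,"ry":0,"rz":0,"jaw":0}]'

```text
clock: 15.85
tool_pos: [0.6177, -0.053, 0.1796]
eef_rot: [-0.073, 0.997, -0.002, -0.004]
contact_force: [-7.2, -3.1, 2.3]
opening: 0.004
finger_force: 3.9
```

```bash
python3 caps.py
```

```text
[403.3 175.5] [395, 168, 17, 16, 222] [0.6617 0.0751 0.232 ]
[419.3 190.3] [411, 182, 18, 17, 231] [0.7256 0.076  0.232 ]
[ 0.6177 -0.0529  0.1796] [-7.11 -3.63  1.38] 16.05
```

Call:
send_rows --motion '[{"x":-0.1,"y":0,"z":0,"rx":0,"ry":0,"rz":-0.004,"jaw":0},{"x":-0.1,"y":0,"z":0,"rx":0,"ry":0,"rz":-0.004,"jaw":0},{"x":-0.1,"y":0,"z":0,"rx":0,"ry":0,"rz":-0.004,"jaw":0},{"x":0,"y":0,"z":0,"rx":0,"ry":0,"rz":0,"jaw":0},{"x":0,"y":0,"z":0,"rx":0,"ry":0,"rz":0,"jaw":0}]'

```text
clock: 16.6
tool_pos: [0.618, -0.053, 0.1795]
eef_rot: [-0.079, 0.997, -0.002, -0.007]
contact_force: [-13.6, -3.7, 7.6]
opening: 0.005
finger_force: 6.9
```

Call:
send_rows --motion '[{"x":-0.1,"y":0,"z":0,"rx":0,"ry":0,"rz":0,"jaw":0},{"x":-0.1,"y":0,"z":0,"rx":0,"ry":0,"rz":0,"jaw":0},{"x":-0.1,"y":0,"z":0,"rx":0,"ry":0,"rz":0,"jaw":0},{"x":0,"y":0,"z":0,"rx":0,"ry":0,"rz":0,"jaw":0},{"x":0,"y":0,"z":0,"rx":0,"ry":0,"rz":0,"jaw":0}]'

```text
clock: 17.1
tool_pos: [0.6184, -0.053, 0.1795]
eef_rot: [-0.079, 0.997, -0.003, -0.01]
contact_force: [-19.8, -4.0, 12.7]
opening: 0.006
finger_force: 10.0
```

Call:
send_rows --motion '[{"x":0.1,"y":0,"z":0,"rx":0,"ry":0,"rz":0,"jaw":0},{"x":0.2,"y":0,"z":0,"rx":0,"ry":0,"rz":0,"jaw":0},{"x":0.3,"y":0,"z":0,"rx":0,"ry":0,"rz":0,"jaw":0},{"x":0.5,"y":0,"z":0,"rx":0,"ry":0,"rz":0,"jaw":0},{"x":1,"y":0,"z":0,"rx":0,"ry":0,"rz":0,"jaw":0}]'

```text
clock: 17.6
tool_pos: [0.6076, -0.0519, 0.1807]
eef_rot: [-0.08, 0.997, 0.0, 0.002]
contact_force: [0.6, -0.1, -0.2]
opening: 0.008
finger_force: 0.0
```

```bash
python3 caps.py; python3 - <<'E'
from h import *
S=snapshot('scene');T=snapshot('top');a=[]
for s,(v,u) in((S,(110,330)),(T,(95,220))):
    im=cv2.cvtColor(s['img'],cv2.COLOR_RGB2BGR)[v:v+150,u:u+130]
    a.append(cv2.convertScaleAbs(cv2.resize(im,None,fx=3,fy=3,interpolation=cv2.INTER_CUBIC),alpha=1.5))
cv2.imwrite('pics/s.png',np.hstack(a))
E
```

```text
[403.8 175.3] [396, 168, 17, 16, 220] [0.6616 0.0767 0.232 ]
[419.8 190.1] [412, 182, 17, 17, 236] [0.7255 0.0773 0.232 ]
[ 0.6064 -0.0522  0.1805] [-0.14 -0.07 -0.07] 17.8
```

View pics/s.png

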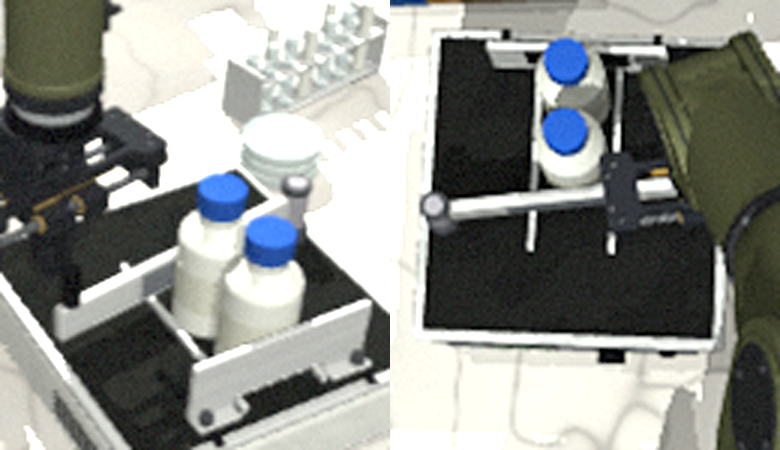

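The bottles stand upright, touching each other, against the back stop with the bar across the front one, and the fingers are clear of the grip. I'll withdraw straight up.

Call:
send_rows --motion '[{"x":0.5,"y":-0.3,"z":-1,"rx":0,"ry":0,"rz":0,"jaw":0},{"x":0.5,"y":-0.3,"z":-3,"rx":0,"ry":0,"rz":0,"jaw":0},{"x":0,"y":0,"z":-4,"rx":0,"ry":0,"rz":0,"jaw":0},{"x":0,"y":0,"z":-4,"rx":0,"ry":0,"rz":0,"jaw":0},{"x":0,"y":0,"z":-2,"rx":0,"ry":0,"rz":0,"jaw":0}]'

```text
clock: 18.45
tool_pos: [0.5985, -0.0593, 0.3242]
eef_rot: [-0.08, 0.997, -0.0, 0.003]
contact_force: [2.0, 0.1, 0.0]
opening: 0.009
finger_force: 0.0
```

Call:
send_rows --motion '[{"x":0,"y":0,"z":0,"rx":0,"ry":0,"rz":0,"jaw":0},{"x":0,"y":0,"z":0,"rx":0,"ry":0,"rz":0,"jaw":0},{"x":0,"y":0,"z":0,"rx":0,"ry":0,"rz":0,"jaw":0},{"x":0,"y":0,"z":0,"rx":0,"ry":0,"rz":0,"jaw":0},{"x":0,"y":0,"z":0,"rx":0,"ry":0,"rz":0,"jaw":0}]'

```text
clock: 18.95
tool_pos: [0.5968, -0.0595, 0.3186]
eef_rot: [-0.08, 0.997, 0.0, -0.001]
contact_force: [0.7, 0.8, -0.2]
opening: 0.005
finger_force: 0.0
```

```bash
python3 caps.py; python3 -c "
from plant import *
print(finish_job())"
```

```text
[403.8 175.3] [396, 168, 17, 16, 221] [0.6617 0.0768 0.232 ]
[419.8 190.2] [412, 182, 17, 17, 234] [0.7257 0.0772 0.232 ]
[ 0.597  -0.0594  0.3191] [-0.3  -0.07  0.1 ] 19.15
the job is handed in; nothing more can be done
None
```

I handed the job in at about 19 s, with both bottles upright against the back stop and the bar left shut on the front one; the last push peaked at about 20 N at the grip, above the firm-clamp range, and neither a dent nor the final clamp force was measured (no verdict was returned).

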